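# Sweep the checked bushes off the sorting tray into the container

## Robot

A 6-joint arm with a two-finger parallel gripper is mounted at the origin on the work surface. World frame = base frame: x ahead of the robot, y to its left, z up, the work surface at z = 0. Lengths are in m, angles in degrees, forces in N, time in s.
With the tool pointing down it reaches from about 0.275 to 0.85 m from the base axis. Payload 19 kg.
Tool frame: the origin (TCP) lies midway between the tips of the shut fingers; the grasp point (between the pads) lies 19 mm behind it; z points along the fingers, y is the direction in which the jaws open and shut (so a half turn about z gives the same grasp; the last joint's range is limited). The gripper opens to 85 mm and grips with 20 to 120 N. Pads are 22 mm wide; open, the fingers measure 114 mm over their backs; the gripper's body (76 mm by 85 mm) begins 54 mm behind the grasp point. The pads swing forward as they close: fully open they stand 13 mm farther back than shut.
Start: joints at [-76.433, 8.623, 82.357, -0, 89.026, -7.678], TCP at [0.208, -0.536, 0.231] pointing down, gripper open.
Joint ranges: [-160.23, 160.23], [-39.13, 120.54], [6.94, 153.29], [-79.49, 259.48], [9.18, 160.14], [-161.06, 161.06]. Speed limits (degrees/s): [108.29, 108.29, 127.2, 172.46, 172.46, 172.46].

## Interface

Orientations are given as [roll, pitch, yaw] about the fixed x, y, z axes, in that order (R = Rz(yaw) Ry(pitch) Rx(roll)).
In Python, from bench import * gives the robot as it stands.
- The arm moves only by the tool jog_arm, never from a script. Its argument "rows" is a list of rows, each a list of 2 entries, a list of its own where there are three numbers: the shift along the tool's x, y, z each as a share of 400 mm, from -1 to 1, then the turn, a rotation vector about the tool's x, y, z each as a share of pi rad, from -1 to 1. A call has 1 to 20 rows; each row is the pose to reach, as a shift and turn from the pose measured when the call began, along the tool's axes at that moment, turning the shorter way round; what a row does not reach only later rows make up. A row lasts 1/12 s, in which the tool goes at most 41.7 mm and 7.16 degrees, less where a joint would pass 70% of its speed; a pose out of reach is approached as far as the arm can. A call with a number of a shift or a turn outside -1 to 1 is refused whole. A call with a gripper value outside its range is refused whole. "claw" is the closure in counts, from 0 (fully open) to 255 (shut), set as the call begins (left out, the last holds). The fingers move at their own pace and stop on an object; "force" is the grip in N (left out, the last holds). Time passes only in rows, so rows that repeat a pose let the fingers close. It gives the time, the measured TCP pose, the force and the opening at its end, in the units of the state.
- get_state(): the state, without advancing time (a new reading comes with each control period).
- camera(name): name is "scene" or "top"; returns a dict with "image" (400x640x3 uint8, red, green, blue), "range_z" (400x640 float32, m along the optical axis (not along the pixel's ray), 0 where there is no reading), "fx", "fy", "cx", "cy" (pixels), "dist_coeffs" ([k1, k2, p1, p2, k3] as OpenCV has them; the pictures are not rectified), "world_from_camera" (4x4, takes a point from camera to world coordinates). Camera axes: x right, y down, z forward; pixel columns grow to the right and rows downward; lengths in m; the calibration is good to about 2 mm. A picture is of the moment at which its call begins.
- hand_in(): hands the job in, once; it reports no verdict.
Trained networks look in a picture, given as the dict that the camera call returned (one of the last four; its "shot" number tells which), for a name from the list of things; names that differ only in an ending like _2 or _b are one class to them, and where a whole thing is asked for, a point or a joint stands for the part that bears it (a point fixed in the world has none). Each returns a list of dicts, best first, with "p" (0 to 1); they miss things now and then, are a little off and sometimes report something else, mostly with a low value. They report only what shows in the picture. A call takes as long as a camera call. They do not tell look-alikes from the thing itself.
- regions_of(picture, query): "pixels" (400x640 bool, what is visible of it) and "rect" ([left, top, width, height] in pixels, round what is visible of it).
The state is a dict: "clock": time; "qpos": joint angles; "joint_vel": joint speeds; "tau": joint torques, N m; "eef_pos": TCP position; "ee_rot": TCP orientation; "force": force on the tool from outside, world axes, zero at the start; "moment": the same for the moment, N m; "width": finger opening in m.
Only numpy, scipy, OpenCV 4.12 (cv2) and the standard library are available. Lean on these libraries where they do the work, as an engineer would, in place of code of your own. Each camera call takes 0.05 s, during which the arm holds its last target.

## Task

The four short bushes lying on the raised sorting tray have been checked: using the fingertips like a broom, sweep them all along the deck and over the tray's open edge so that they drop into the grey container below. Only push them: do not pinch them or lift them off the deck. Leave the plug gauge standing on the tray where it is, and the sleeve and bearing on the bench alone.

Things in the scene. Friction and masses are not known exactly. Their poses are not given: they have to be found in the camera images.
- tray: fixed galvanised sheet-metal sorting tray on a four-legged stand; origin on the bench below the centre of the deck. The flat deck is 270 x 270 mm with its upper side 95 mm above the bench (z = 0.095 in this frame). Its -y edge (y = -0.135) is the open edge, level with the deck and without a rim; the other three edges (x = +-0.132 and y = +0.132 inside) have upright rims 22 mm high
- bin: fixed grey open-topped plastic container, outside 300 (x) x 200 (y) x 75 mm high, walls 4 mm; origin at the centre of its underside, axes parallel to the tray's. It stands on the bench under the tray's open edge: its centre is 185 mm from the tray's centre towards the tray's -y, so that 50 mm of it are tucked under the deck and the rest of its mouth lies open beyond the edge, 20 mm lower than the deck
- bush1: short plain steel bush (ring), 36 mm outside diameter, 24 mm bore, 20 mm high, 70 to 120 g, starts lying flat on the tray's deck; origin at its middle (10 mm above the deck), z along the bore
- bush2: short plain steel bush (ring), 36 mm outside diameter, 24 mm bore, 20 mm high, 70 to 120 g, starts lying flat on the tray's deck; origin at its middle (10 mm above the deck), z along the bore
- bush3: short plain steel bush (ring), 36 mm outside diameter, 24 mm bore, 20 mm high, 70 to 120 g, starts lying flat on the tray's deck; origin at its middle (10 mm above the deck), z along the bore
- bush4: short plain steel bush (ring), 36 mm outside diameter, 24 mm bore, 20 mm high, 70 to 120 g, starts lying flat on the tray's deck; origin at its middle (10 mm above the deck), z along the bore
- gauge: steel plug gauge standing upright on the tray's deck, 88 mm high: plug 24 mm in diameter below, 20 mm round handle above; origin at the centre of its underside; easily knocked over; to be left alone
- sleeve: tall steel sleeve standing on the bench beyond the tray's +y rim (the one opposite the open edge), 42 mm in diameter, 80 mm high; origin at the centre of its underside; to be left alone
- bearing: ball bearing lying on the bench beyond the tray's +y rim (the one opposite the open edge), 72 mm in diameter, 18 mm high; origin at the centre of its underside; to be left alone
Things that resemble listed ones, but are neither listed nor needed, are in the scene too. Leave any blue or brown look-alike of the bush4 alone.

How it is judged (in metres and radians):
At the end, for the whole second after the job is handed in: All four bushes lie at rest inside the container, below its rim; the plug gauge stands upright, and gauge, sleeve and bearing are within 15 mm of where they started (x of bush1 in the frame of bin between -0.146 and 0.146 m and y of bush1 in the frame of bin between -0.096 and 0.096 m and z of bush1 in the frame of bin between 0 and 0.065 m and linear speed of each of bush1, bush2, bush3, bush4 below 0.03 m/s and x of bush2 in the frame of bin between -0.146 and 0.146 m and y of bush2 in the frame of bin between -0.096 and 0.096 m and z of bush2 in the frame of bin between 0 and 0.065 m and x of bush3 in the frame of bin between -0.146 and 0.146 m and y of bush3 in the frame of bin between -0.096 and 0.096 m and z of bush3 in the frame of bin between 0 and 0.065 m and x of bush4 in the frame of bin between -0.146 and 0.146 m and y of bush4 in the frame of bin between -0.096 and 0.096 m and z of bush4 in the frame of bin between 0 and 0.065 m and distance of each of gauge, sleeve, bearing from where it was at the start of the episode below 0.015 m and angle between gauge's own z axis and vertical below 0.1 rad); the robot touches nothing.
It fails at once if a bush is lifted off the deck (its middle more than 30 mm above it; 10 mm when lying flat, 18 mm on edge) (height (world z) of any of bush1, bush2, bush3, bush4 above 0.125 m).
It fails at once if a bush is pinched or pressed hard (more than 30 N between it and the fingers) (contact force between any of bush1, bush2, bush3, bush4 and the fingers above 30 N).
It fails at once if the plug gauge is knocked over or pushed away (tilted over 0.3 rad or moved over 20 mm) (angle between gauge's own z axis and vertical above 0.3 rad or distance of gauge from where it was at the start of the episode above 0.02 m).
It fails at once if the sleeve or bearing is disturbed (moved over 20 mm) (distance of any of sleeve, bearing from where it was at the start of the episode above 0.02 m).
It also fails if it takes over 64 s, if anything falls off the work surface, if the arm or the gripper's body presses on something with over 40 N, if the wrist force passes 120 N, or if a joint passes its speed limit or range.

## Working session

There is one attempt and no reset: what is moved stays moved. The work goes in short steps, Python scripts to look and compute and a tool call to move; the robot and the scene stay as the last step left them, time stands still between calls to the robot, and variables do not carry over. Pictures are saved under pics/ and viewed, and the job is handed in when it is done.

Besides the shell and the picture viewer there is one more tool, called after "Call:" by a JSON object that holds its "name" and its "arguments". jog_arm: Moves the arm, as the interface text tells. Shift numbers are shares of 400 mm and turn numbers shares of pi rad, none past 1 either way. Its arguments: {"type":"object","properties":{"rows":{"type":"array","items":{"type":"array"}},"claw":{"type":"number"},"force":{"type":"number"}},"required":["rows"]}

```bash
mkdir -p pics; ls
python3 - <<'E'
from bench import *
import cv2,pickle
s=get_state();print(s)
for n in("scene","top"):
    p=camera(n);cv2.imwrite(f"pics/{n}0.png",p["image"][:,:,::-1])
    pickle.dump(p,open(f"{n}0.pkl","wb"))
    print(n,p["fx"],p["dist_coeffs"],p["world_from_camera"])
    for q in("bush1","gauge","tray","bin","sleeve","bearing"):
        print(q,[(round(r["p"],2),r["rect"]) for r in regions_of(p,q)])
E
```

```text
pics
{'clock': 0.0, 'qpos': array([-7.64334701e+01,  8.65040018e+00,  8.23928417e+01,  2.18483386e-04,
        8.90277708e+01, -7.67993669e+00]), 'joint_vel': array([ 0.02428992,  0.0138111 , -0.01070725,  0.01289067, -0.04446296,
       -0.01105741]), 'tau': array([-4.51101259e-04, -7.13057828e+01, -5.70871389e+01, -2.32385701e-04,
        8.85397021e-03, -6.95196536e-05]), 'eef_pos': array([ 0.20826954, -0.53568196,  0.23068237]), 'ee_rot': array([-1.79929654e+02, -9.70655937e-03,  2.12464567e+01]), 'force': array([-0.05211663,  0.31538162,  0.31488599]), 'moment': array([ 0.00921973,  0.00790986, -0.01659333]), 'width': 0.0853149759983124}
scene 380.6432874794227 [-0.07195461  0.          0.          0.          0.        ] [[ 0.68521623  0.47511847 -0.55203365  1.01027357]
 [ 0.72820702 -0.43244007  0.53170492 -0.27348303]
 [ 0.01390136 -0.76632762 -0.64229957  0.5199502 ]
 [ 0.          0.          0.          1.        ]]
bush1 [(0.85, [287.5, 147.5, 20.0, 16.4]), (0.72, [377.1, 279.4, 20.5, 25.5]), (0.71, [269.7, 193.2, 23.1, 28.9]), (0.66, [243.4, 165.7, 19.1, 21.1]), (0.63, 
[... 243 characters left out ...]
ng [(0.71, [397.8, 187.9, 22.0, 25.3]), (0.21, [246.8, 165.7, 18.0, 21.9])]
top 381.6009482103273 [-0.01300435  0.          0.          0.          0.        ] [[ 0.00666287 -0.9892047   0.14638877  0.50640314]
 [-0.9998761  -0.00450262  0.01508337  0.08173149]
 [-0.01426141 -0.14647113 -0.98911214  0.818336  ]
 [ 0.          0.          0.          1.        ]]
bush1 [(0.77, [291.9, 169.4, 20.9, 20.2]), (0.75, [344.9, 242.2, 20.3, 19.5]), (0.74, [322.3, 114.3, 14.3, 16.2]), (0.45, [284.9, 245.1, 18.7, 17.9]), (0.45, [358.9, 192.6, 17.6, 19.6])]
gauge [(0.67, [293.2, 216.4, 12.1, 16.9])]
tray [(0.91, [231.6, 139.9, 173.7, 175.4])]
bin []
sleeve []
bearing [(0.97, [215.6, 159.1, 32.8, 37.8])]
```

View pics/scene0.png

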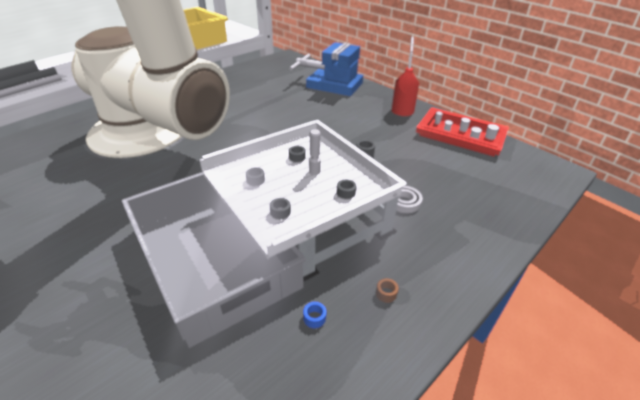

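View pics/top0.png

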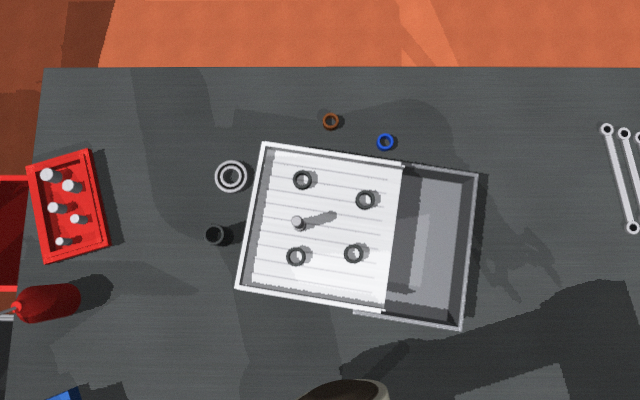

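Run:
```python
import cv2
a=cv2.imread("pics/top0.png")[90:340,200:440]
cv2.imwrite("pics/top0c.png",cv2.resize(a,None,fx=2.4,fy=2.4,interpolation=cv2.INTER_CUBIC))
```

```text
(no output)
```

View pics/top0c.png

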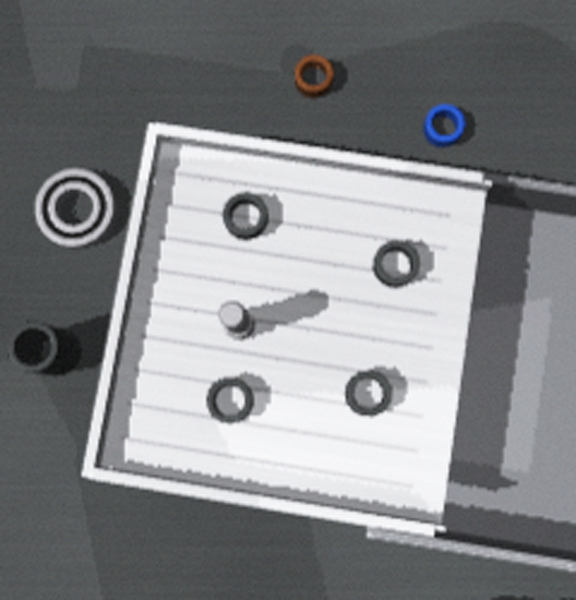

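The tray holds four dark bushes, at top-image pixels (303,180), (366,200), (354,253) and (296,256), with the gauge at (297,222) between the two rear ones. The open edge is on the right, at image x≈395. The brown ring (331,121) and blue ring (385,141) are on the bench; they are look-alikes, so I'll leave them alone. Next I'll work out positions.

```bash
cat > h.py <<'E'
import numpy as np,cv2,pickle
def cloud(p):
    h,w=p["range_z"].shape
    u,v=np.meshgrid(np.arange(w),np.arange(h))
    K=np.array([[p["fx"],0,p["cx"]],[0,p["fy"],p["cy"]],[0,0,1.]])
    n=cv2.undistortPoints(np.stack([u,v],-1).reshape(-1,1,2).astype(float),K,np.array(p["dist_coeffs"])).reshape(h,w,2)
    z=p["range_z"];c=np.concatenate([n*z[...,None],z[...,None]],-1)
    W=np.array(p["world_from_camera"]);o=c@W[:3,:3].T+W[:3,3];o[z==0]=np.nan
    return o
E
python3 - <<'E'
from h import *
for n in("top","scene"):
    p=pickle.load(open(n+"0.pkl","rb"));o=cloud(p)
    x,y,z=o[...,0],o[...,1],o[...,2]
    if n=="top":
        reg=np.zeros(z.shape,bool);reg[130:325,225:415]=1
    else:
        reg=np.zeros(z.shape,bool);reg[115:300,195:420]=1
    m=reg&(z>.085)&(z<.125)
    nl,l,st,_=cv2.connectedComponentsWithStats(m.astype(np.uint8));k=1+np.argmax(st[1:,4]);m=l==k
    pts=o[m][:,:2].astype(np.float32)
    print(n,"deck z",np.median(o[m][:,2]),cv2.minAreaRect(pts*1000))
    print(cv2.boxPoints(cv2.minAreaRect(pts*1000)).round(0).tolist())
    cs={"top":[(303,180),(366,200),(354,253),(296,256)],"scene":[(297,154),(346,188),(280,208),(255,175)]}[n]
    for (u,v) in cs:
        r=np.zeros_like(m);r[v-16:v+17,u-16:u+17]=1
        q=o[r&(z>.108)&(z<.122)][:,:2]
        # only points clear of rim
        print((u,v),len(q),cv2.minEnclosingCircle((q*1000).astype(np.float32)), np.median(o[r&(z>.1085)&(z<.122)][:,2]))
    u,v={"top":(297,222),"scene":(315,140)}[n]
    r=np.zeros_like(m);r[v-25:v+25,u-14:u+14]=1
    q=o[r&(z>.13)];print("gauge",len(q),q[:,2].max(),cv2.minEnclosingCircle((q[:,:2]*1000).astype(np.float32)),np.median(q,0))
E
```

```text
top deck z 0.09450929486466919 ((572.8738403320312, 92.48213195800781), (276.0623474121094, 279.1536560058594), 81.14436340332031)
[[414.0, -22.0], [690.0, -65.0], [732.0, 207.0], [456.0, 250.0]]
(303, 180) 164 ((657.740478515625, 129.87838745117188), 17.80803680419922) 0.113730309820955
(366, 200) 163 ((619.7509765625, 10.491864204406738), 17.774412155151367) 0.11356852857369443
(354, 253) 163 ((520.2413940429688, 32.88645935058594), 17.581823348999023) 0.11391514031237016
(296, 256) 162 ((513.896728515625, 139.6581573486328), 17.794193267822266) 0.11388667568581101
gauge 135 0.18453686131242142 ((571.32080078125, 133.06716918945312), 9.7114896774292) [0.56988517 0.13198996 0.18070566]
scene deck z 0.09418411910134936 ((574.3140869140625, 92.98859405517578), (277.4457702636719, 283.6053771972656), 81.0398178100586)
[[413.0, -22.0], [693.0, -66.0], [736.0, 208.0], [456.0, 252.0]]
(297, 154) 168 ((540.55419921875, 132.76168823242188), 41.428916931152344) 0.11279878919200959
(346, 188) 203 ((681.50634765625, 122.65141296386719), 39.91259765625) 0.11319801069392807
(280, 208) 204 ((624.2407836914062, 11.665999412536621), 19.152585983276367) 0.11298913727073964
(255, 175) 171 ((522.8526611328125, 32.08021926879883), 18.998090744018555) 0.11262816398624487
gauge 303 0.18308470456176124 ((575.4009399414062, 132.15306091308594), 10.428751945495605) [0.58001421 0.12786991 0.1615731 ]
```

```bash
cat >> h.py <<'E'
from scipy.spatial.transform import Rotation as Ro
TY=np.radians(-8.9);TC=np.array([573,93.])
ex=np.array([np.cos(TY),np.sin(TY)]);ey=np.array([-np.sin(TY),np.cos(TY)])
def tray(w): d=np.asarray(w)[:2]*1000-TC; return d@ex,d@ey
def world(X,Y,z): return np.r_[(TC+X*ex+Y*ey)/1000,z/1000]
def shift(s,X,Y,z,yaw=81.1):
    R=Ro.from_euler("xyz",s["ee_rot"],degrees=True)
    d=R.inv().apply(world(X,Y,z)-s["eef_pos"])/.4
    t=(R.inv()*Ro.from_euler("xyz",[180,0,yaw],degrees=True)).as_rotvec()/np.pi
    return d.round(4).tolist(),t.round(4).tolist()
E
python3 - <<'E'
from bench import *
from h import *
s=get_state()
for b in [(657.7,129.9),(619.8,10.5),(520.2,32.9),(513.9,139.7),(571,133)]:print(np.round(tray(np.array(b)/1000),1))
for T in [(59,-28,200),(59,-200,220)]:print(world(*T),shift(s,*T))
E
```

```text
[78.  49.6]
[ 59.  -74.3]
[-42.9 -67.5]
[-65.6  37. ]
[-8.2 39.2]
[0.62695774 0.05620921 0.2       ] ([1.5118, -1.0005, 0.0783], [-0.0, -0.0, -0.3325])
[ 0.60034755 -0.11371989  0.22      ] ([1.2959, -0.6286, 0.0283], [-0.0, -0.0, -0.3325])
```

Call:
{"name": "jog_arm", "arguments": {"rows": [[[0.95,-0.5,0.0],[0,0,-0.3325]],[[0.95,-0.5,0.0],[0,0,-0.3325]],[[0.95,-0.5,0.0],[0,0,-0.3325]],[[0.95,-0.5,0.0],[0,0,-0.3325]],[[0.95,-0.5,0.0],[0,0,-0.3325]],[[0.95,-0.5,0.0],[0,0,-0.3325]],[[0.95,-0.5,0.0],[0,0,-0.3325]],[[0.95,-0.5,0.0],[0,0,-0.3325]],[[0.95,-0.5,0.0],[0,0,-0.3325]],[[0.95,-0.5,0.0],[0,0,-0.3325]],[[0.95,-0.5,0.0],[0,0,-0.3325]],[[0.95,-0.5,0.0],[0,0,-0.3325]]], "claw": 195, "force": 20}}

```text
clock: 1.7
eef_pos: [0.4917, -0.2093, 0.2312]
ee_rot: [180.0, -0.0, 81.3]
force: [0.2, 0.1, 0.2]
width: 0.0203
```

Run:
```python
from bench import *
from h import *
s=get_state();print(s["clock"],s["eef_pos"],s["ee_rot"],s["width"],s["qpos"],tray(s["eef_pos"]))
for T in [(59,-26,200),(59,-26,100)]:print(shift(s,*T))
```

```text
1.7 [ 0.49168171 -0.20928439  0.23121464] [ 1.79991309e+02 -3.37053574e-02  8.13021148e+01] 0.020284238088895717 [-3.13412558e+01  3.76000248e+00  8.77291548e+01  3.44648177e-02
  8.85157984e+01 -2.26442622e+01] (np.float64(-33.57266727618039), np.float64(-311.2256329648479))
([0.7122, 0.2339, 0.0785], [0.0, -0.0002, 0.0011])
([0.7121, 0.2339, 0.3285], [0.0, -0.0002, 0.0011])
```

Call:
{"name": "jog_arm", "arguments": {"rows": [[[0.712,0.234,0.05],[0,0,0.001]],[[0.712,0.234,0.05],[0,0,0.001]],[[0.712,0.234,0.05],[0,0,0.001]],[[0.712,0.234,0.05],[0,0,0.001]],[[0.712,0.234,0.05],[0,0,0.001]],[[0.712,0.234,0.05],[0,0,0.001]],[[0.712,0.234,0.05],[0,0,0.001]],[[0.712,0.234,0.05],[0,0,0.001]],[[0.712,0.234,0.05],[0,0,0.001]],[[0.712,0.234,0.15],[0,0,0.001]],[[0.712,0.234,0.22],[0,0,0.001]],[[0.712,0.234,0.27],[0,0,0.001]],[[0.712,0.234,0.3],[0,0,0.001]],[[0.712,0.234,0.315],[0,0,0.001]],[[0.712,0.234,0.325],[0,0,0.001]],[[0.712,0.234,0.325],[0,0,0.001]]]}}

```text
clock: 3.03
eef_pos: [0.6275, 0.0575, 0.1018]
ee_rot: [180.0, -0.0, 81.1]
force: [-0.4, 0.4, -0.3]
width: 0.0203
```

Run:
```python
from bench import *
from h import *
s=get_state();print(s["clock"],s["eef_pos"],s["ee_rot"],s["force"],tray(s["eef_pos"]))
p=camera("scene");cv2.imwrite("pics/s1.png",cv2.resize(p["image"][90:350,110:440,::-1],None,fx=2.2,fy=2.2))
print(shift(s,59,-145,100))
```

```text
3.0333 [0.62749239 0.0575442  0.10179784] [ 1.79962255e+02 -3.41527287e-02  8.10886146e+01] [-0.39621396  0.3578032  -0.28540767] (np.float64(59.32167361180982), np.float64(-26.598367213301266))
([-0.296, -0.0007, 0.0043], [0.0002, -0.0002, -0.0001])
```

View pics/s1.png

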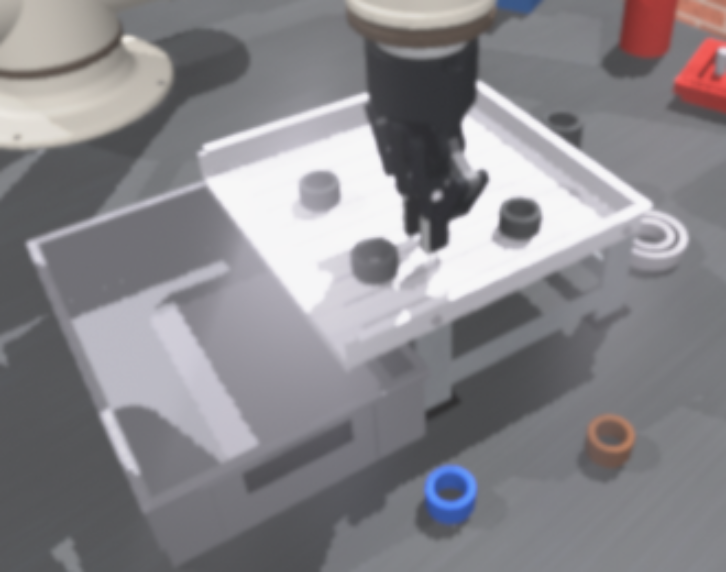

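The crop shows the fingertips behind bush2 (crop pixel (375,262)), just above the deck. I'll sweep it now.

Call:
{"name": "jog_arm", "arguments": {"rows": [[[-0.015,0,0.003],[0,0,0]],[[-0.035,0,0.003],[0,0,0]],[[-0.055,0,0.003],[0,0,0]],[[-0.075,0,0.003],[0,0,0]],[[-0.095,0,0.003],[0,0,0]],[[-0.115,0,0.003],[0,0,0]],[[-0.135,0,0.003],[0,0,0]],[[-0.155,0,0.003],[0,0,0]],[[-0.175,0,0.003],[0,0,0]],[[-0.195,0,0.003],[0,0,0]],[[-0.215,0,0.003],[0,0,0]],[[-0.235,0,0.003],[0,0,0]],[[-0.255,0,0.003],[0,0,0]],[[-0.275,0,0.003],[0,0,0]],[[-0.295,0,0.003],[0,0,0]],[[-0.315,0,0.003],[0,0,0]],[[-0.33,0,0.003],[0,0,0]],[[-0.33,0,0.003],[0,0,0]]]}}

```text
clock: 4.58
eef_pos: [0.6071, -0.0739, 0.101]
ee_rot: [179.9, -0.0, 81.0]
force: [-0.0, -0.7, 0.7]
width: 0.0201
```

Run:
```python
from bench import *
from h import *
s=get_state();print(s["clock"],s["eef_pos"],s["ee_rot"],s["force"],tray(s["eef_pos"]))
p=camera("scene");cv2.imwrite("pics/s2.png",cv2.resize(p["image"][90:350,110:440,::-1],None,fx=2.2,fy=2.2))
for T in [(59,-158,150),(-43,-22,150),(-43,-22,100)]: print(shift(s,*T))
```

```text
4.5833 [ 0.60710569 -0.07390473  0.10103975] [ 1.79928052e+02 -2.56835290e-02  8.10499183e+01] [-0.04007447 -0.69940228  0.6641268 ] (np.float64(59.516948341904225), np.float64(-159.61866996243734))
([0.0041, -0.0011, -0.1224], [0.0004, -0.0001, -0.0003])
([0.3439, -0.2564, -0.1226], [0.0004, -0.0001, -0.0003])
([0.3438, -0.2566, 0.0024], [0.0004, -0.0001, -0.0003])
```

View pics/s2.png

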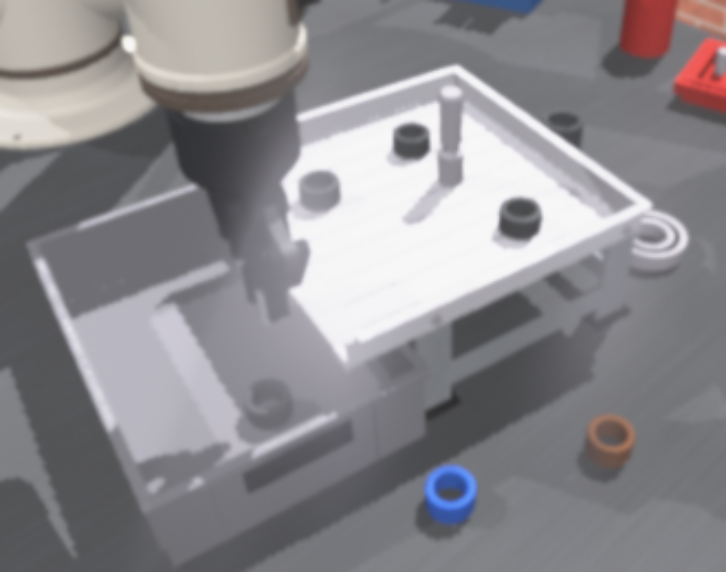

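Bush2 has dropped into the container (crop pixel (268,405)). Next is bush3: lift, cross over behind it, and lower.

Call:
{"name": "jog_arm", "arguments": {"rows": [[[0,0,-0.08],[0,0,0]],[[0,0,-0.12],[0,0,0]],[[0.09,-0.065,-0.12],[0,0,0]],[[0.17,-0.13,-0.12],[0,0,0]],[[0.26,-0.19,-0.12],[0,0,0]],[[0.344,-0.257,-0.12],[0,0,0]],[[0.344,-0.257,-0.12],[0,0,0]],[[0.344,-0.257,-0.07],[0,0,0]],[[0.344,-0.257,-0.03],[0,0,0]],[[0.344,-0.257,-0.01],[0,0,0]],[[0.344,-0.257,0.001],[0,0,0]],[[0.344,-0.257,0.001],[0,0,0]]]}}

```text
clock: 5.63
eef_pos: [0.5269, 0.0786, 0.1001]
ee_rot: [180.0, -0.0, 81.1]
force: [0.4, -0.0, 0.1]
width: 0.02
```

Run:
```python
from bench import *
from h import *
s=get_state();print(s["clock"],s["eef_pos"],s["ee_rot"],s["force"],tray(s["eef_pos"]))
p=camera("scene");cv2.imwrite("pics/s3.png",cv2.resize(p["image"][90:350,110:440,::-1],None,fx=2.2,fy=2.2))
print(shift(s,-43,-158,101))
```

```text
5.6333 [0.52685598 0.07864575 0.10007566] [ 1.79990206e+02 -3.17814708e-02  8.10503251e+01] [ 0.36273935 -0.02091056  0.07025681] (np.float64(-43.36768388330769), np.float64(-21.320378541560842))
([-0.3417, 0.0012, -0.0025], [0.0001, -0.0002, -0.0003])
```

View pics/s3.png

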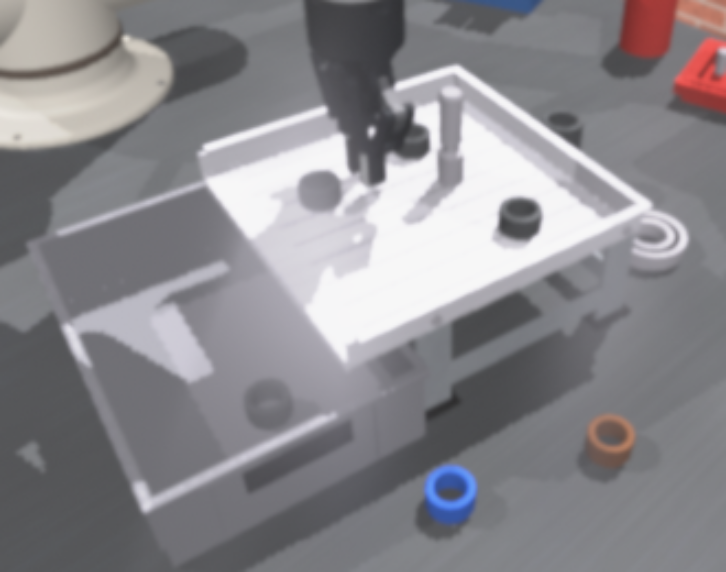

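The fingers are behind bush3 (crop pixel (320,190)), and the gauge is upright. I'll sweep.

Call:
{"name": "jog_arm", "arguments": {"rows": [[[-0.015,0,0],[0,0,0]],[[-0.035,0,0],[0,0,0]],[[-0.055,0,0],[0,0,0]],[[-0.075,0,0],[0,0,0]],[[-0.095,0,0],[0,0,0]],[[-0.115,0,0],[0,0,0]],[[-0.135,0,0],[0,0,0]],[[-0.155,0,0],[0,0,0]],[[-0.175,0,0],[0,0,0]],[[-0.195,0,0],[0,0,0]],[[-0.215,0,0],[0,0,0]],[[-0.235,0,0],[0,0,0]],[[-0.255,0,0],[0,0,0]],[[-0.275,0,0],[0,0,0]],[[-0.295,0,0],[0,0,0]],[[-0.315,0,0],[0,0,0]],[[-0.335,0,0],[0,0,0]],[[-0.343,0,0],[0,0,0]],[[-0.343,0,0],[0,0,0]]]}}

```text
clock: 7.27
eef_pos: [0.5057, -0.0577, 0.1007]
ee_rot: [179.9, -0.0, 81.0]
force: [0.6, 0.9, 0.3]
width: 0.0202
```

Run:
```python
from bench import *
from h import *
s=get_state();print(s["clock"],s["eef_pos"],s["ee_rot"],s["force"],tray(s["eef_pos"]))
p=camera("scene");cv2.imwrite("pics/s4.png",cv2.resize(p["image"][90:350,110:440,::-1],None,fx=2.2,fy=2.2))
for T in [(78,-158,150),(78,92,150),(78,92,100)]: print(shift(s,*T))
```

```text
7.2667 [ 0.50572455 -0.05772112  0.10068667] [ 1.79941692e+02 -3.47337908e-02  8.09926727e+01] [0.64985063 0.87861928 0.29350258] (np.float64(-43.14731947254495), np.float64(-159.31462479462945))
([0.0039, 0.303, -0.123], [0.0003, -0.0002, -0.0006])
([0.6289, 0.3018, -0.1226], [0.0003, -0.0002, -0.0006])
([0.6289, 0.3017, 0.0024], [0.0003, -0.0002, -0.0006])
```

View pics/s4.png

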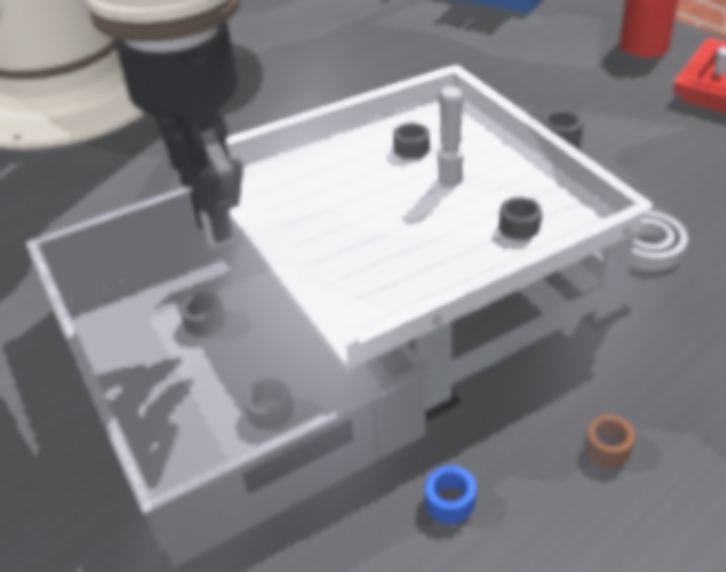

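Bush3 is also in the container (crop pixel (200,313)). Bush1 is next; I'll go round over the free side.

Call:
{"name": "jog_arm", "arguments": {"rows": [[[0,0,-0.09],[0,0,0]],[[0,0,-0.16],[0,0,0]],[[0,0.1,-0.16],[0,0,0]],[[0,0.2,-0.16],[0,0,0]],[[0,0.304,-0.16],[0,0,0]],[[0.09,0.304,-0.16],[0,0,0]],[[0.19,0.304,-0.16],[0,0,0]],[[0.29,0.304,-0.16],[0,0,0]],[[0.39,0.304,-0.16],[0,0,0]],[[0.49,0.304,-0.16],[0,0,0]],[[0.59,0.304,-0.16],[0,0,0]],[[0.629,0.304,-0.16],[0,0,0]],[[0.629,0.304,-0.14],[0,0,0]],[[0.629,0.304,-0.09],[0,0,0]],[[0.629,0.304,-0.05],[0,0,0]],[[0.629,0.304,-0.02],[0,0,0]],[[0.629,0.304,0.0],[0,0,0]],[[0.629,0.304,0.0],[0,0,0]]]}}

```text
clock: 8.82
eef_pos: [0.6645, 0.1717, 0.0991]
ee_rot: [-179.9, 0.0, 81.0]
force: [0.6, 0.4, -0.6]
width: 0.0201
```

Run:
```python
from bench import *
from h import *
s=get_state();print(s["clock"],s["eef_pos"],s["ee_rot"],s["force"],tray(s["eef_pos"]))
p=camera("scene");cv2.imwrite("pics/s5.png",cv2.resize(p["image"][90:350,110:440,::-1],None,fx=2.2,fy=2.2))
print(shift(s,78,-158,101))
```

```text
8.8167 [0.66454564 0.17166863 0.09911493] [-1.79919719e+02  3.80769157e-03  8.09794020e+01] [ 0.62270724  0.35057328 -0.56290752] (np.float64(78.27256053829711), np.float64(91.88450520191849))
([-0.6247, 0.0006, -0.0047], [-0.0004, 0.0, -0.0007])
```

View pics/s5.png

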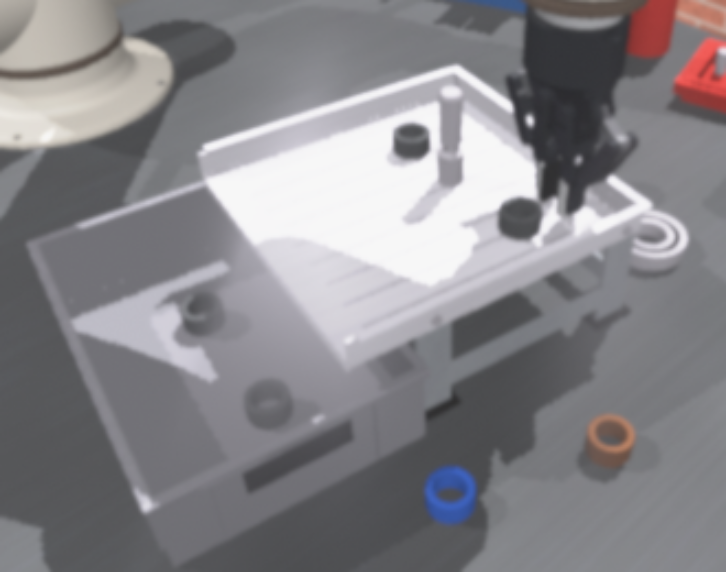

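The fingers are behind bush1 (crop pixel (520,217)). I'll make the sweep in two calls.

Call:
{"name": "jog_arm", "arguments": {"rows": [[[-0.015,0.002,-0.003],[0,0,0]],[[-0.03,0.002,-0.004],[0,0,0]],[[-0.05,0.002,-0.004],[0,0,0]],[[-0.07,0.002,-0.004],[0,0,0]],[[-0.09,0.002,-0.004],[0,0,0]],[[-0.11,0.002,-0.004],[0,0,0]],[[-0.13,0.002,-0.004],[0,0,0]],[[-0.15,0.002,-0.004],[0,0,0]],[[-0.17,0.002,-0.004],[0,0,0]],[[-0.19,0.002,-0.004],[0,0,0]],[[-0.21,0.002,-0.004],[0,0,0]],[[-0.23,0.002,-0.004],[0,0,0]],[[-0.25,0.002,-0.004],[0,0,0]],[[-0.27,0.002,-0.004],[0,0,0]],[[-0.29,0.002,-0.004],[0,0,0]],[[-0.31,0.002,-0.004],[0,0,0]],[[-0.33,0.002,-0.004],[0,0,0]],[[-0.35,0.002,-0.004],[0,0,0]],[[-0.37,0.002,-0.004],[0,0,0]],[[-0.38,0.002,-0.004],[0,0,0]]]}}

```text
clock: 10.53
eef_pos: [0.6418, 0.0204, 0.102]
ee_rot: [-180.0, -0.0, 81.0]
force: [0.1, 2.3, 3.8]
width: 0.0203
```

Run:
```python
from bench import *
from h import *
s=get_state();print(s["clock"],s["eef_pos"],s["ee_rot"],s["force"],tray(s["eef_pos"]))
p=camera("scene");cv2.imwrite("pics/s6.png",cv2.resize(p["image"][90:350,110:440,::-1],None,fx=2.2,fy=2.2))
print(shift(s,78,-158,101))
```

```text
10.5333 [0.64178816 0.02036407 0.1019987 ] [-1.79993374e+02 -7.17321873e-03  8.09540939e+01] [0.113669   2.26053916 3.76321555] (np.float64(79.19747673672953), np.float64(-61.11914493125195))
([-0.2422, -0.0024, 0.0025], [-0.0, -0.0, -0.0008])
```

View pics/s6.png

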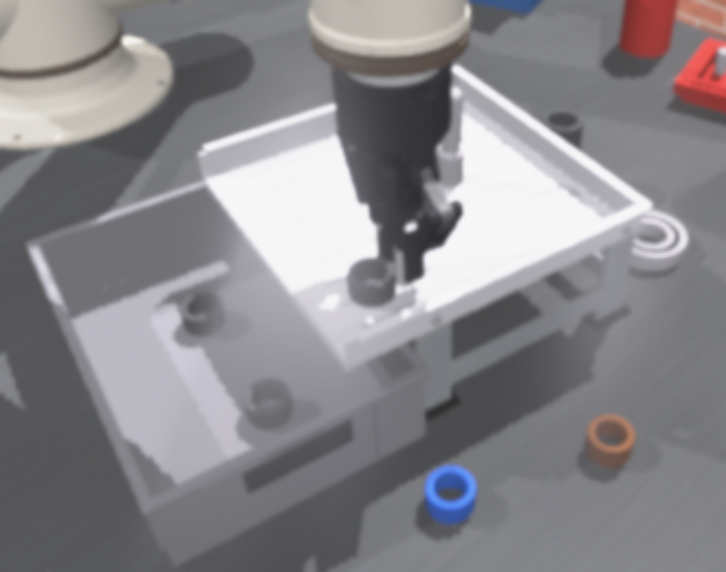

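Bush1 (crop pixel (372,281)) is centred on the fingers and still lies flat, so I'll continue over the edge.

Call:
{"name": "jog_arm", "arguments": {"rows": [[[-0.015,0,0],[0,0,0]],[[-0.03,0,0],[0,0,0]],[[-0.05,0,0],[0,0,0]],[[-0.07,0,0],[0,0,0]],[[-0.09,0,0],[0,0,0]],[[-0.11,0,0],[0,0,0]],[[-0.13,0,0],[0,0,0]],[[-0.15,0,0],[0,0,0]],[[-0.17,0,0],[0,0,0]],[[-0.19,0,0],[0,0,0]],[[-0.21,0,0],[0,0,0]],[[-0.23,0,0],[0,0,0]],[[-0.243,0,0],[0,0,0]],[[-0.243,0,0],[0,0,0]]]}}

```text
clock: 11.75
eef_pos: [0.6263, -0.0771, 0.1019]
ee_rot: [-180.0, 0.0, 80.9]
force: [-0.6, -0.5, 1.0]
width: 0.0205
```

Run:
```python
from bench import *
from h import *
s=get_state();print(s["clock"],s["eef_pos"],s["ee_rot"],s["force"],tray(s["eef_pos"]))
p=camera("scene");cv2.imwrite("pics/s7.png",cv2.resize(p["image"][90:350,110:440,::-1],None,fx=2.2,fy=2.2))
p=camera("top");o=cloud(p);z=o[...,2]
r=np.zeros(z.shape,bool);v,u=256,296;r[v-16:v+17,u-16:u+17]=1
q=o[r&(z>.108)&(z<.122)][:,:2];c=cv2.minEnclosingCircle((q*1000).astype(np.float32));print(c,tray(np.array(c[0])/1000))
r[:]=0;r[197:247,283:311]=1;q=o[r&(z>.13)];c=cv2.minEnclosingCircle((q[:,:2]*1000).astype(np.float32));print(c,tray(np.array(c[0])/1000))
for T in [(-77,-158,170),(-77,83,170),(-77,83,100)]: print(shift(s,*T))
```

```text
11.75 [ 0.62626381 -0.07708392  0.10194436] [-1.79985731e+02  1.47640936e-02  8.08808310e+01] [-0.62377646 -0.53442587  0.96674944] (np.float64(78.93625985575098), np.float64(-159.79561804602378))
((514.0746459960938, 139.6171875), 17.70797348022461) (np.float64(-65.4280479184327), np.float64(36.9395460242692))
((571.2664794921875, 133.0614013671875), 9.693517684936523) (np.float64(-7.910563569422538), np.float64(39.31086308983846))
([0.003, -0.3899, -0.17], [-0.0001, 0.0001, -0.0012])
([0.6054, -0.3922, -0.1702], [-0.0001, 0.0001, -0.0012])
([0.6055, -0.3922, 0.0048], [-0.0001, 0.0001, -0.0012])
```

View pics/s7.png

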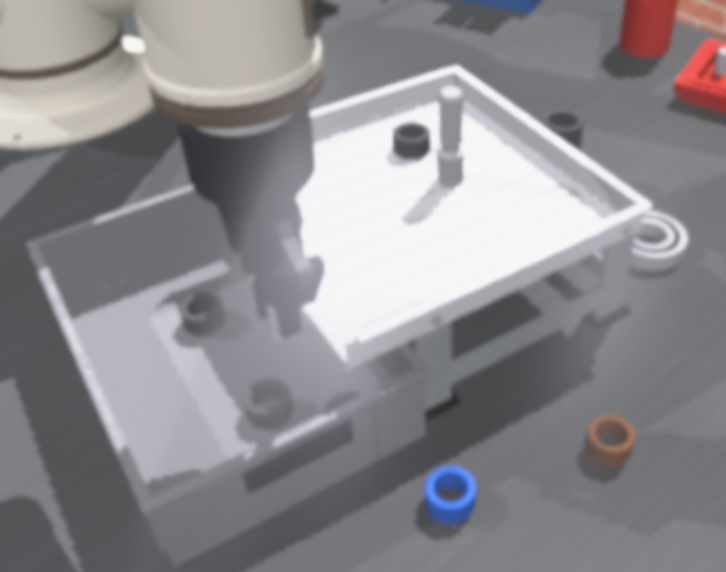

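Bush4 is still at tray (-65.4, 36.9), and the gauge hasn't moved. Bush1 is off the deck but hidden from this view, so I'll check it later. Bush4 is close to the gauge, so I'll offset the tool towards -x and lean its top 8° away from the gauge.

Call:
{"name": "jog_arm", "arguments": {"rows": [[[0,0,-0.1],[0,0,0]],[[0,0,-0.2],[0,0,0]],[[0,-0.1,-0.2],[0,0,0]],[[0,-0.2,-0.2],[0,0,0]],[[0,-0.3,-0.2],[0,0,0]],[[0,-0.39,-0.2],[-0.02,0,0]],[[0.06,-0.39,-0.2],[-0.0445,0,0]],[[0.16,-0.39,-0.2],[-0.0445,0,0]],[[0.26,-0.39,-0.2],[-0.0445,0,0]],[[0.36,-0.39,-0.2],[-0.0445,0,0]],[[0.46,-0.39,-0.2],[-0.0445,0,0]],[[0.56,-0.39,-0.2],[-0.0445,0,0]],[[0.605,-0.39,-0.2],[-0.0445,0,0]],[[0.605,-0.39,-0.2],[-0.0445,0,0]],[[0.605,-0.39,-0.15],[-0.0445,0,0]],[[0.605,-0.39,-0.1],[-0.0445,0,0]],[[0.605,-0.39,-0.07],[-0.0445,0,0]],[[0.605,-0.39,-0.05],[-0.0445,0,0]],[[0.605,-0.39,-0.05],[-0.0445,0,0]]]}}

```text
clock: 13.43
eef_pos: [0.51, 0.1873, 0.1206]
ee_rot: [172.1, 0.0, 80.9]
force: [0.6, 0.1, -0.3]
width: 0.02
```

Run:
```python
from bench import *
from h import *
s=get_state();print(s["clock"],s["eef_pos"],s["ee_rot"],s["force"],tray(s["eef_pos"]))
p=camera("scene");cv2.imwrite("pics/s8.png",cv2.resize(p["image"][90:350,110:440,::-1],None,fx=2.2,fy=2.2))
p=camera("top");cv2.imwrite("pics/t8.png",cv2.resize(p["image"][120:340,200:500,::-1],None,fx=2.4,fy=2.4))
R=Ro.from_euler("xyz",s["ee_rot"],degrees=True)
for T in [(-77,83,103),(-77,-10,103),(-77,-75,103),(-77,-160,103)]:print((R.inv().apply(world(*T)-s["eef_pos"])/.4).round(4))
```

```text
13.4333 [0.5099653  0.18725276 0.12063922] [1.72116243e+02 4.28159676e-02 8.09021220e+01] [ 0.64536462  0.10620129 -0.34923202] (np.float64(-76.85763150018812), np.float64(83.36581729061764))
[-0.0009 -0.0064  0.0436]
[-0.2334 -0.0056  0.0439]
[-0.3959 -0.0051  0.0441]
[-0.6084 -0.0044  0.0444]
```

View pics/s8.png

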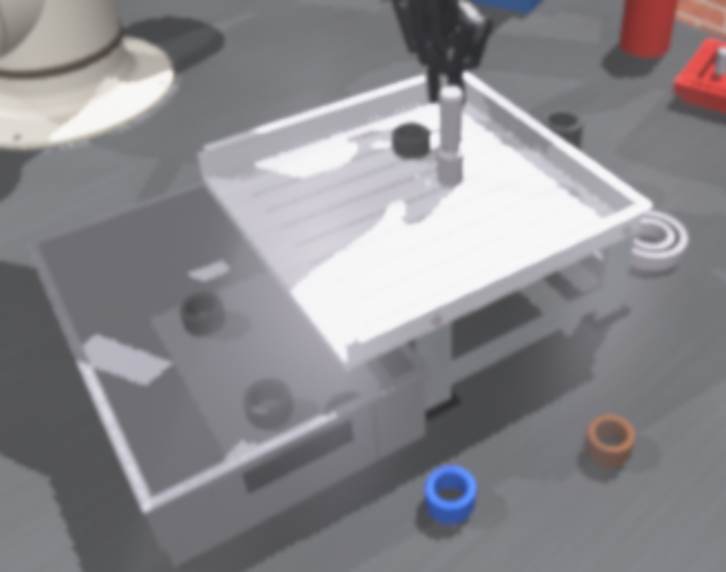

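View pics/t8.png

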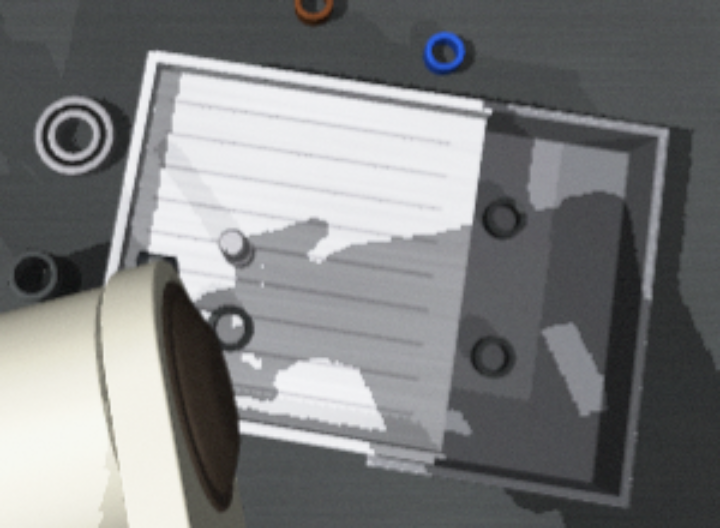

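The top view shows the fingers behind bush4 with the gauge clear, and two bushes in the container. Bush1's rim just shows behind the container's near wall at scene crop (343,402). I'll lower and sweep bush4.

Call:
{"name": "jog_arm", "arguments": {"rows": [[[0,-0.003,0.02],[0,0,0]],[[0,-0.006,0.035],[0,0,0]],[[0,-0.006,0.043],[0,0,0]],[[0,-0.006,0.043],[0,0,0]],[[-0.015,-0.006,0.043],[0,0,0]],[[-0.03,-0.006,0.043],[0,0,0]],[[-0.045,-0.006,0.043],[0,0,0]],[[-0.06,-0.006,0.043],[0,0,0]],[[-0.075,-0.006,0.043],[0,0,0]],[[-0.09,-0.006,0.043],[0,0,0]],[[-0.105,-0.006,0.043],[0,0,0]],[[-0.12,-0.006,0.043],[0,0,0]]]}}

```text
clock: 14.53
eef_pos: [0.5033, 0.1394, 0.1054]
ee_rot: [172.0, -0.0, 80.9]
force: [0.5, 0.8, 0.8]
width: 0.0203
```

Run:
```python
from bench import *
from h import *
s=get_state();print(s["clock"],s["eef_pos"],s["ee_rot"],s["force"],tray(s["eef_pos"]))
p=camera("scene");cv2.imwrite("pics/s9.png",cv2.resize(p["image"][90:350,110:440,::-1],None,fx=2.2,fy=2.2))
R=Ro.from_euler("xyz",s["ee_rot"],degrees=True)
for T in [(-77,-10,103),(-77,-75,103),(-77,-160,103)]:print((R.inv().apply(world(*T)-s["eef_pos"])/.4).round(4))
```

```text
14.5333 [0.50328306 0.13942582 0.10543571] [ 1.71957842e+02 -2.32548670e-02  8.08912964e+01] [0.52768037 0.81099883 0.83078082] (np.float64(-76.06009088396112), np.float64(35.08090845067873))
[-0.1127 -0.0028  0.0057]
[-0.2752 -0.0022  0.0057]
[-0.4877 -0.0014  0.0058]
```

View pics/s9.png

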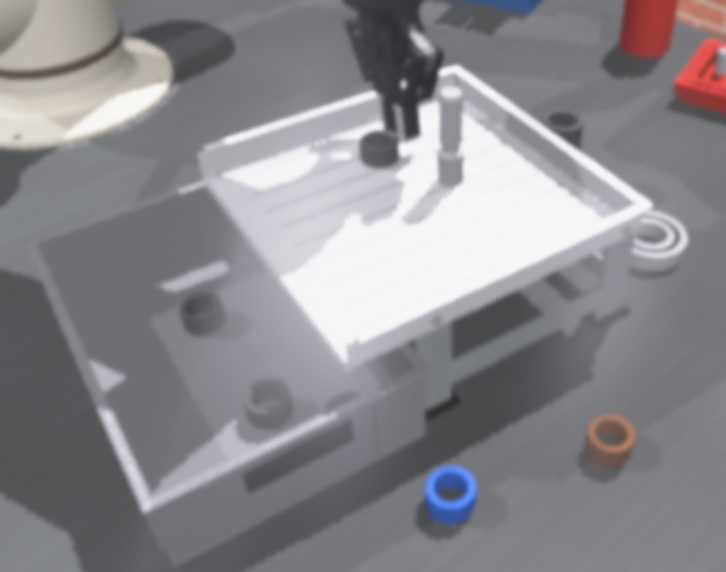

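Bush4 (crop pixel (378,149)) is sliding along, and the gauge is upright and clear. I'll continue.

Call:
{"name": "jog_arm", "arguments": {"rows": [[[-0.015,0,0.003],[0,0,0]],[[-0.03,0,0.004],[0,0,0]],[[-0.05,0,0.004],[0,0,0]],[[-0.07,0,0.004],[0,0,0]],[[-0.09,0,0.004],[0,0,0]],[[-0.11,0,0.004],[0,0,0]],[[-0.13,0,0.004],[0,0,0]],[[-0.15,0,0.004],[0,0,0]],[[-0.17,0,0.004],[0,0,0]],[[-0.19,0,0.004],[0,0,0]],[[-0.21,0,0.004],[0,0,0]],[[-0.23,0,0.004],[0,0,0]],[[-0.25,0,0.004],[0,0,0]],[[-0.265,0,0.004],[0,0,0]],[[-0.275,0,0.004],[0,0,0]]]}}

```text
clock: 15.83
eef_pos: [0.4858, 0.0293, 0.1038]
ee_rot: [172.0, 0.0, 80.9]
force: [0.4, 1.3, 0.3]
width: 0.0198
```

Run:
```python
from bench import *
from h import *
s=get_state();print(s["clock"],s["eef_pos"],s["ee_rot"],s["force"],tray(s["eef_pos"]))
p=camera("scene");cv2.imwrite("pics/s10.png",cv2.resize(p["image"][90:350,110:440,::-1],None,fx=2.2,fy=2.2))
R=Ro.from_euler("xyz",s["ee_rot"],degrees=True)
for T in [(-77,-160,104)]:print((R.inv().apply(world(*T)-s["eef_pos"])/.4).round(4))
```

```text
15.8333 [0.48578339 0.02925249 0.10376809] [1.71970811e+02 6.13656563e-03 8.08565541e+01] [0.3646227  1.25968049 0.25494893] (np.float64(-76.30410839222594), np.float64(-76.47329465489902))
[-0.2088 -0.0008 -0.0007]
```

View pics/s10.png

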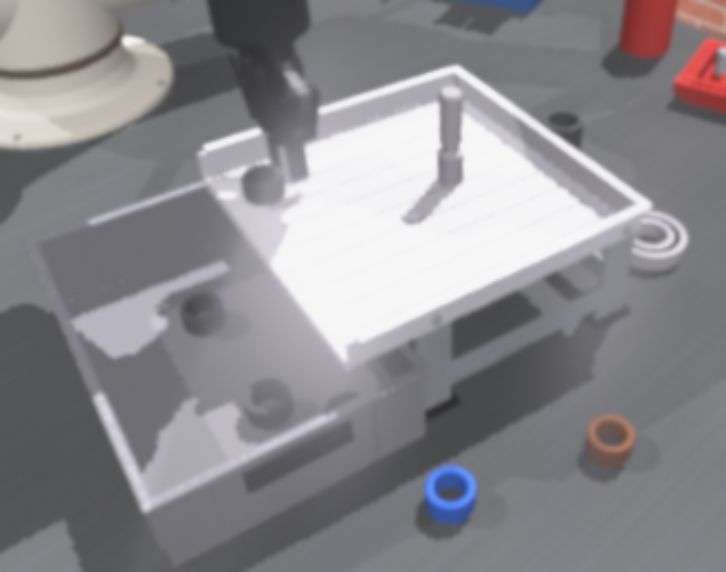

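Bush4 (crop pixel (262,184)) is near the edge and still in front of the fingers. I'll finish the push and then lift clear.

Call:
{"name": "jog_arm", "arguments": {"rows": [[[-0.015,0,0],[0,0,0]],[[-0.03,0,0],[0,0,0]],[[-0.05,0,0],[0,0,0]],[[-0.07,0,0],[0,0,0]],[[-0.09,0,0],[0,0,0]],[[-0.11,0,0],[0,0,0]],[[-0.13,0,0],[0,0,0]],[[-0.15,0,0],[0,0,0]],[[-0.17,0,0],[0,0,0]],[[-0.19,0,0],[0,0,0]],[[-0.21,0,0],[0,0,0]],[[-0.21,0,0],[0,0,0]],[[-0.22,0,-0.1],[0,0,0]],[[-0.3,0,-0.2],[0,0,0]],[[-0.4,-0.08,-0.25],[0,0,0]],[[-0.5,-0.16,-0.25],[0,0,0]],[[-0.6,-0.16,-0.25],[0,0,0]],[[-0.7,-0.16,-0.25],[0,0,0]],[[-0.7,-0.16,-0.25],[0,0,0]]]}}

```text
clock: 17.47
eef_pos: [0.3634, -0.2381, 0.1945]
ee_rot: [171.9, 0.1, 80.8]
force: [1.7, 0.4, 0.1]
width: 0.0201
```

Run:
```python
from bench import *
from h import *
s=get_state();print(s["clock"],s["eef_pos"],s["force"],tray(s["eef_pos"]))
for n,sl in(("scene",np.s_[90:350,110:440]),("top",np.s_[120:340,200:500])):
    p=camera(n);cv2.imwrite(f"pics/{n}11.png",cv2.resize(p["image"][sl][:,:,::-1],None,fx=2.2,fy=2.2))
    o=cloud(p)
    for q in("bush1","gauge","sleeve","bearing"):
        for r in regions_of(p,q):
            m=np.median(o[r["pixels"]],0);X,Y=tray(m);print(n,q,round(r["p"],2),np.round(r["rect"]).tolist(),"bin xyz",np.round([X,Y+185,m[2]*1000]))
```

```text
17.4667 [ 0.3633763  -0.23814221  0.19450074] [1.65082759 0.36742231 0.12165846] (np.float64(-155.86866113690562), np.float64(-359.5861738974875))
scene bush1 0.95 [375.0, 280.0, 22.0, 22.0] bin xyz [nan nan nan]
scene bush1 0.81 [191.0, 201.0, 18.0, 14.0] bin xyz [nan nan nan]
scene bush1 0.72 [302.0, 302.0, 24.0, 26.0] bin xyz [nan nan nan]
scene bush1 0.63 [194.0, 222.0, 17.0, 21.0] bin xyz [nan nan nan]
scene bush1 0.55 [220.0, 259.0, 21.0, 28.0] bin xyz [nan nan nan]
scene gauge 0.87 [311.0, 126.0, 9.0, 48.0] bin xyz [  2. 220. 144.]
scene gauge 0.73 [356.0, 137.0, 21.0, 22.0] bin xyz [-47. 394.  74.]
scene sleeve 0.74 [359.0, 136.0, 19.0, 22.0] bin xyz [-45. 393.  74.]
scene bearing 0.84 [398.0, 187.0, 24.0, 26.0] bin xyz [nan nan nan]
top bush1 0.76 [402.0, 206.0, 17.0, 16.0] bin xyz [nan nan nan]
top bush1 0.76 [320.0, 113.0, 16.0, 14.0] bin xyz [236. 207.  17.]
top bush1 0.58 [381.0, 289.0, 18.0, 22.0] bin xyz [nan nan nan]
top bush1 0.53 [377.0, 136.0, 18.0, 12.0] bin xyz [210.  85.  18.]
top bush1 0.46 [400.0, 264.0, 14.0, 14.0] bin xyz [nan nan nan]
top gauge 0.56 [292.0, 220.0, 13.0, 15.0] bin xyz [nan nan nan]
top sleeve 0.97 [204.0, 225.0, 28.0, 19.0] bin xyz [nan nan nan]
top bearing 0.75 [218.0, 162.0, 32.0, 38.0] bin xyz [nan nan nan]
top bearing 0.52 [396.0, 260.0, 22.0, 13.0] bin xyz [nan nan nan]
```

View pics/scene11.png

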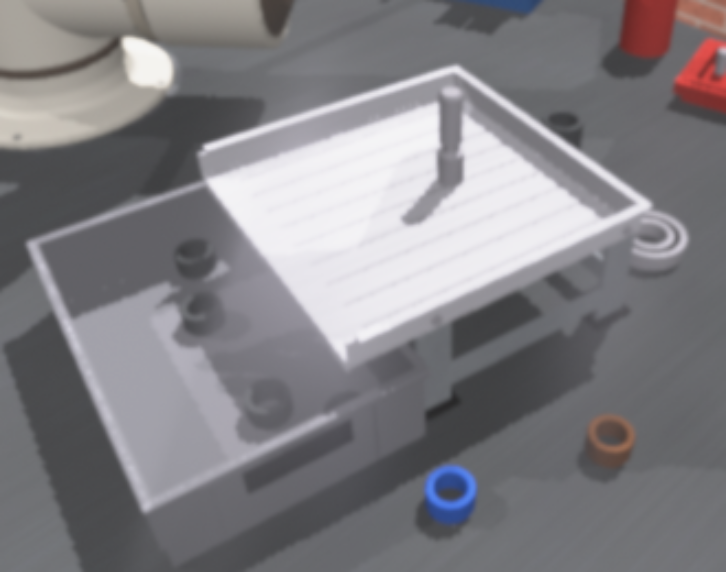

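View pics/top11.png

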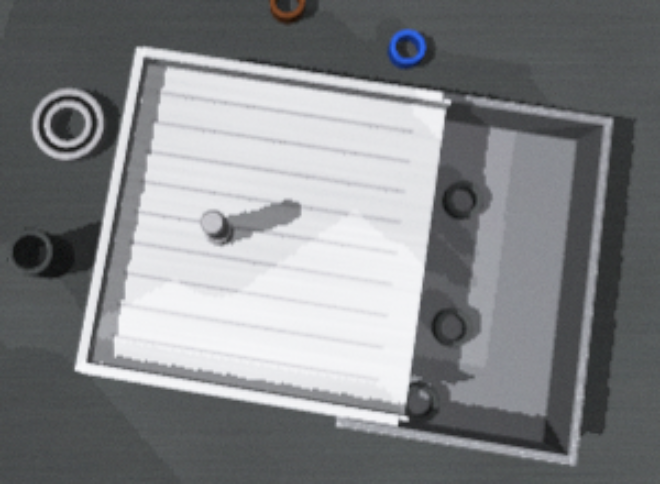

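Three bushes are visible in the container, and the deck is empty apart from the gauge. Bush1 shows only as a sliver near scene pixel (266,273), so I'll check that and compare the other things with the start.

Run:
```python
from bench import *
from h import *
p=camera("scene");o=cloud(p)
cv2.imwrite("pics/c12.png",cv2.resize(p["image"][220:320,190:330,::-1],None,fx=5,fy=5,interpolation=cv2.INTER_CUBIC))
for v in range(266,284,2):
    print(v,[tuple(np.round(np.r_[tray(o[v,u]),o[v,u,2]*1000]+[0,185,0]).tolist()) for u in (258,262,266,270)])
t=camera("top");ot=cloud(t);t0=pickle.load(open("top0.pkl","rb"));s0=cloud(pickle.load(open("scene0.pkl","rb")));o0=cloud(t0)
def cen(o,a,zl,zh):
    r=np.zeros(o.shape[:2],bool);r[a]=1;q=o[r&(o[...,2]>zl)&(o[...,2]<zh)];return np.nanmean(q,0).round(4)
for nm,a,zl,zh in(("gauge",np.s_[197:247,283:311],.13,.2),("bearing",np.s_[155:200,212:245],.008,.03),("sleeve",np.s_[215:255,200:235],.06,.09)):
    print(nm,cen(o0,a,zl,zh),cen(ot,a,zl,zh))
for u,v in((410,211),(405,268),(391,302)):
    r=np.zeros(ot.shape[:2],bool);r[v-9:v+10,u-9:u+10]=1;m=np.nanmedian(ot[r&(ot[...,2]>.012)&(ot[...,2]<.06)],0);print("bush",np.round(np.r_[tray(m),m[2]*1000]+[0,185,0]))
```

```text
266 [(72.0, 55.0, 4.0), (76.0, 61.0, 4.0), (79.0, 67.0, 3.0), (84.0, 73.0, 4.0)]
268 [(77.0, 53.0, 4.0), (80.0, 59.0, 4.0), (99.0, 58.0, 23.0), (102.0, 64.0, 23.0)]
270 [(79.0, 52.0, 3.0), (99.0, 51.0, 23.0), (102.0, 57.0, 22.0), (106.0, 62.0, 23.0)]
272 [(99.0, 43.0, 23.0), (102.0, 49.0, 22.0), (102.0, 56.0, 18.0), (149.0, 43.0, 74.0)]
274 [(104.0, 41.0, 24.0), (102.0, 49.0, 17.0), (150.0, 35.0, 76.0), (154.0, 40.0, 76.0)]
276 [(108.0, 39.0, 24.0), (150.0, 29.0, 75.0), (154.0, 33.0, 76.0), (155.0, 39.0, 73.0)]
278 [(150.0, 22.0, 75.0), (154.0, 26.0, 77.0), (155.0, 33.0, 73.0), (151.0, 41.0, 63.0)]
280 [(153.0, 20.0, 75.0), (154.0, 26.0, 72.0), (151.0, 34.0, 63.0), (150.0, 41.0, 58.0)]
282 [(154.0, 20.0, 71.0), (151.0, 27.0, 63.0), (152.0, 33.0, 60.0), (151.0, 40.0, 54.0)]
gauge [0.57   0.1321 0.1757] [0.57   0.1321 0.1759]
bearing [0.6836 0.2915 0.016 ] [0.6838 0.2917 0.0161]
sleeve [0.5564 0.3017 0.0755] [0.5563 0.3015 0.0755]
bush [65.  8. 22.]
bush [-53.   1.  23.]
bush [-129.   19.   23.]
```

View pics/c12.png

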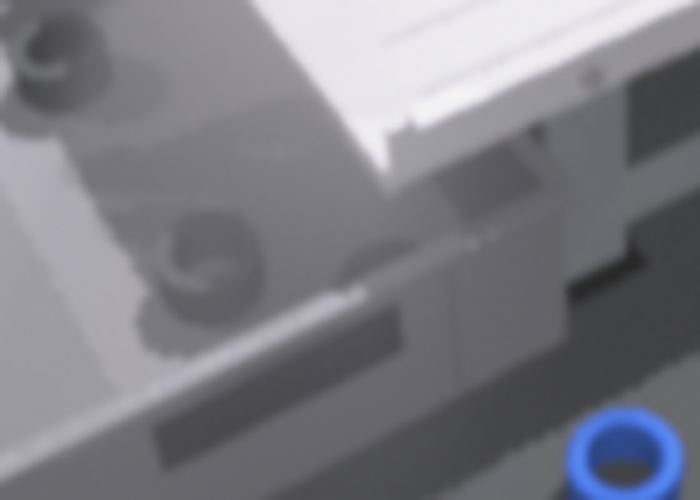

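The enlarged crop shows bush1 lying flat in the container: its rim arc is at crop (378,258), with its top 23 mm above the bench, at about (0.11, 0.05) in the bin frame. All checks are good, so I'm handing in.

```bash
python3 -c "
from bench import *
print(get_state()['joint_vel']);print(hand_in())"
```

```text
[-0.31336223  0.09568076 -0.01448793  0.04106708  0.07000936 -0.10545884]
the job is handed in; nothing more can be done
None
```

I swept all four bushes along the deck and over the open edge one at a time, using partly closed fingertips. The order was bush2, bush3, bush1, then bush4. For bush4 I leaned the tool 8° away from the gauge. I then moved the arm clear and handed in at about 18 s.

- **Bushes:** All four lie in the container with their tops 22–24 mm above the bench. In the bin frame they are at about (65, 8), (-53, 1), (-129, 19) and (110, 50) mm. Bush1, the last of these, was only partly visible past the tray and wall, so its position is a rougher estimate.
- **Other parts:** The gauge is still upright. The gauge, sleeve and bearing are within about 0.3 mm of where they started.
- **Forces:** The wrist force readings I took between moves stayed below about 5 N. I did not measure the contact force on the bushes directly.
- **Disagreements:** The networks' region depths mostly came back empty in the last look, and one sleeve was also reported as a gauge. For the final positions I used my own depth measurements instead.

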